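# Swing the bench magnifier over the gear and clamp it

## Task

With a fingertip, push the arm of the bench magnifier round until its lens is centred over the brass toothed wheel; then push the clamp lever on top of the column clockwise (seen from above), all the way to its stop, and take the hand away with the lens still over the wheel. Only push: do not pick anything up, and do not shift the two steel blocks, the jar or the screwdriver.

Things in the scene. Friction and masses are not known exactly. Their poses are not given: they have to be found in the camera images.
- stand: Magnifier's fixed stand: grey round foot (116 mm diameter, 18 mm high), steel column. Origin on the bench at the column's vertical axis, about which lens arm and clamp lever turn; x points where the lens arm points at joint value 0, z up. A fixed dark disc (68 mm diameter, 113 to 118 mm up) caps the column, with two upright end pins for the lever, the taller (to 138 mm) at the locked end.
- lens_arm (a joint): Angle of the lens arm about the column, rad, 0 along the stand's x axis, positive counter-clockwise from above, range -0.95 to 0.95. Friction (about 0.2 N m) keeps it wherever it is left, before and after clamping (the clamp does not stiffen it); 2 to 3 N at mid-arm moves it.
- lens_bar (a point): Point on the centre line of the lens arm, 90 mm from the column axis, 100 mm above the bench. The arm is a flat level aluminium bar 10 mm wide and 16 mm high (92 to 108 mm above the bench), bare from 20 mm to 125 mm from the axis, free below and on both sides.
- lens_center (a point): Centre of the round clear lens at the end of the arm, 175 mm from the column axis, 100 mm above the bench. Lens in a black rim, 102 mm outside diameter, 12 mm thick; solid, a finger cannot pass through.
- clamp (a joint): Clamp lever's angle, rad: 0 = open, grows clockwise seen from above, 1.2 = locked against its stop; starts near 0. Friction (about 0.12 N m) keeps it where it is left; about 2 N near its end moves it.
- clamp_ball (a point): Centre of the black ball (18 mm diameter) ending the clamp lever, 80 mm from the column axis, 128 mm above the bench. The lever is a level steel rod 10 mm thick, behind the column as seen from the lens arm: at value 0 it points 0.6 rad counter-clockwise of straight back (the stand's -x), at 1.2 0.6 rad clockwise of it. Over 36 mm from the axis nothing but the foot is near it.
- gear_center (a point): Centre of the top of the brass toothed wheel (47 mm diameter, 7 mm thick, short dark spindle up to 50 mm above the bench), 41 mm above the bench. It lies on a loose square steel block 56 x 56 x 34 mm and moves with it. It lies within 8 mm of the circle that the lens centre sweeps.
- plate_center (a point): Centre of the top of a brass rectangular plate 46 x 24 x 5 mm, 39 mm above the bench, on a second identical loose steel block 56 x 56 x 34 mm. Not the work: leave it alone. Wheel and plate lie to either side of the lens's starting place, which is which varies.
- jar: Loose glass jar with a steel lid, 52 mm diameter, 60 mm high, standing near; origin at the centre of its underside. Leave it alone.
- driver: Loose screwdriver with a wooden handle, 160 mm long, lying on the bench; origin under its middle. Leave it alone.
Things that resemble listed ones, but are neither listed nor needed, are in the scene too. Leave any orange or red look-alike of the part that bears gear_center alone.

How it is judged:
On the way, in this order (a step that is already met when the one before it is completed fails the run):
1. the lens is centred over the toothed wheel (within 12 mm) while the clamp lever is still open (horizontal distance between lens_center and gear_center below 0.012 m and value of joint clamp below 0.5 rad), for 0.3 s.
2. the clamp lever is pushed round to its stop with the lens over the wheel (horizontal distance between lens_center and gear_center below 0.012 m and value of joint clamp above 1.1 rad), for 0.2 s.
At the end, for the whole second after the job is handed in: The lens centre is within 12 mm horizontally of the toothed wheel's centre, the clamp lever is within 0.1 rad of its stop (value above 1.1), both at rest, and the two blocks, the jar and the screwdriver are within 15 mm of where they began (all of step 2 and velocity of joint lens_arm between -0.03 and 0.03 rad/s and velocity of joint clamp between -0.03 and 0.03 rad/s and distance of each of gear_center, plate_center, jar, driver from where it was at the start of the episode below 0.015 m); the robot touches nothing.
It fails at once if the toothed wheel's block is shifted by more than 15 mm, or lifted (distance of gear_center from where it was at the start of the episode above 0.015 m).
It fails at once if the rectangular plate's block is shifted by more than 15 mm, or lifted (distance of plate_center from where it was at the start of the episode above 0.015 m).
It fails at once if the jar is shifted by more than 15 mm, or lifted (distance of jar from where it was at the start of the episode above 0.015 m).
It fails at once if the screwdriver is shifted by more than 15 mm, or lifted (distance of driver from where it was at the start of the episode above 0.015 m).
It also fails if it takes over 58 s, if anything falls off the work surface, if the arm or the gripper's body presses on something with over 40 N, if the wrist force passes 120 N, or if a joint passes its speed limit or range.

## Robot

A 7-joint arm with a two-finger parallel gripper is mounted at the origin on the work surface. World frame = base frame: x ahead of the robot, y to its left, z up, the work surface at z = 0. Lengths are in m, angles in rad, forces in N, time in s.
With the tool pointing down it reaches from about 0.425 to 0.95 m from the base axis. Payload 4.7 kg.
Tool frame: the origin (TCP) lies between the finger pads; the fingertips stand 17 mm ahead of it and the grasp point (between the pads) lies 2 mm behind it (env.tip_reach is the distance from the TCP to the fingertips, in m); z points along the fingers, x is the direction in which the jaws open and shut, and the axes are right-handed (so a half turn about z gives the same grasp; the last joint's range is limited). The gripper opens to 85 mm and grips with 20 to 120 N. Pads are 22 mm wide; open, the fingers measure 114 mm over their backs; the gripper's body (76 mm by 85 mm) begins 54 mm behind the grasp point. The pads swing forward as they close: fully open they stand 13 mm farther back than shut.
Start: joints at [-1.22, 0.469, -0.049, 1.532, 0.024, 1.141, -0.082], TCP at [0.25, 0.627, 0.248] pointing down, gripper open.
Joint ranges: [-2.59, 2.59], [-0.33, 1.99], [-1.39, 1.29], [0.1, 2.45], [-1.04, 4.18], [0.21, 1.99], [-2.66, 2.66]. Speed limits (rad/s): [2.57, 2.57, 3.14, 3.14, 3.14, 3.14, 3.14].

## Interface

Orientations are given as [roll, pitch, yaw] about the fixed x, y, z axes, in that order (R = Rz(yaw) Ry(pitch) Rx(roll)).
In Python, from station import env gives the robot as it stands. The module is installed in compiled form; this text tells all that it offers.
- The arm moves only by the shell command python3 -m handwheel 'ROWS' [FORCE]. ROWS is JSON, a list that holds one entry, the list of rows, each a list of 5 numbers: the shift along the tool's x, y, z in cm, then the turn about the tool's z in degrees, then the closure, from 0 (fully open) to 1 (shut). A call has 1 to 10 rows; each row is the pose to reach, as a shift and turn from the pose commanded when the call began, along the tool's axes at that moment; what a row does not reach only later rows make up. A row lasts 1/12 s, in which the tool goes at most 41.7 mm and 7.16 degrees, less where a joint would pass 70% of its speed; a pose out of reach is approached as far as the arm can. A call with a gripper value outside its range is refused whole. The fingers move at their own pace and stop on an object; FORCE is the grip in N (left out, the last holds). Time passes only in rows, so rows that repeat a pose let the fingers close. It gives the time, the measured TCP pose, the force and the opening at its end, in the units of the state.
- env.read_state(): the state, without advancing time (a new reading comes with each control period).
- env.snapshot(name): name is "scene" or "top" or "wrist"; returns (picture, depth): 480x640x3 uint8, red, green, blue; 480x640 float32, m along the optical axis (not along the pixel's ray), 0 where there is no reading.
- env.get_calibration(name): a dict with "vertical_fov" (degrees; the focal length in pixels is half the picture's height over the tangent of half this angle, whatever the lens; pixels are square), "cx", "cy" (the principal point, pixels), "dist" ([k1, k2, p1, p2, k3] as OpenCV has them; the pictures are not rectified), "eye" and "orientation" of the camera in the world. Camera axes: x right, y down, z forward; pixel columns grow to the right and rows downward; lengths in m; the calibration is good to about 2 mm. A picture is of the moment at which its call begins: read the wrist's pose just before it. get_calibration takes no time and is no camera call; for the wrist camera it gives the pose at the moment of the call.
- env.job_done(): hands the job in, once; it reports no verdict.
The state is a dict: "t": time; "joints": joint angles; "dq": joint speeds; "joint_efforts": joint torques, N m; "tool_pos": TCP position; "tool_rot": TCP orientation; "ft_force": force on the tool from outside, world axes, zero at the start; "moment": the same for the moment, N m; "width": finger opening in m.
Only numpy, scipy, OpenCV 4.12 (cv2) and the standard library are available. Lean on these libraries where they do the work, as an engineer would, in place of code of your own. Each camera call takes 0.05 s, during which the arm holds its last target. There are 200 camera calls.

## Working session

There is one attempt and no reset: what is moved stays moved. The work goes in short steps, Python scripts to look and compute and a shell command to move; the robot and the scene stay as the last step left them, time stands still between calls to the robot, and variables do not carry over. Pictures are saved under pics/ and viewed, about 8 in all and at most 12, crops included, and the job is handed in when it is done.

```bash
mkdir -p pics; cat > h.py <<'E'
import numpy as np, cv2
from scipy.spatial.transform import Rotation as Ro
from station import env
def cal(n):
    c=env.get_calibration(n); f=240/np.tan(np.radians(c['vertical_fov'])/2)
    K=np.array([[f,0,c['cx']],[0,f,c['cy']],[0,0,1.]])
    o=np.array(c['orientation'],float)
    R=o if o.shape==(3,3) else Ro.from_euler('xyz',o).as_matrix()
    return K,np.array(c['dist'],float),np.array(c['eye']),R
def ray(C,uv):
    K,d,e,R=C; p=cv2.undistortPoints(np.array(uv,float).reshape(-1,1,2),K,d).reshape(-1,2)
    return np.c_[p,np.ones(len(p))]@R.T
def onz(C,uv,z):
    r=ray(C,uv); return C[2]+r*((z-C[2][2])/r[:,2])[:,None]
def proj(C,P):
    K,d,e,R=C; q=(np.array(P,float).reshape(-1,3)-e)@R
    return cv2.projectPoints(q,np.zeros(3),np.zeros(3),K,d)[0].reshape(-1,2)
E
python3 - <<'E'
from h import *
s=env.read_state(); print(s)
for n in ['scene','top','wrist']:
    c=env.get_calibration(n); print(n,c)
    im,d=env.snapshot(n); cv2.imwrite(f'pics/{n}0.png',im[:,:,::-1]); np.save(f'{n}0.npy',d)
E
```

```text
{'t': 0.0, 'joints': array([-1.2199094 ,  0.46947475, -0.04857031,  1.53372125,  0.02409326,
        1.14099256, -0.08226949]), 'dq': array([-1.45578647e-03, -5.18992574e-04,  3.85753670e-05, -4.44137335e-04,
        5.31579048e-05,  1.20435061e-03,  3.46301606e-04]), 'joint_efforts': array([-1.05154454e-04, -5.10308826e+01, -4.66067204e-02, -2.37723863e+01,
        1.05545431e-02,  7.24238867e-03, -1.24615420e-05]), 'tool_pos': array([0.25003069, 0.62637877, 0.24722728]), 'tool_rot': array([3.14151317e+00, 2.00903524e-03, 1.19104727e+00]), 'ft_force': array([0.2087221 , 0.70752518, 0.58158066]), 'moment': array([ 0.01397682, -0.05611592,  0.05489163]), 'width': 0.08539518481455192}
scene {'vertical_fov': 46.293726094874685, 'cx': 317.617011421057, 'cy': 235.35109001290414, 'dist': array([-0.15436081,  0.        ,  0.        ,  0.        ,  0.        ]), 'eye': array([0.92099234, 0.21761393, 0.83764909]), 'orientation': array([-2.56564963,  0.00451042,  2.18960338])}
top {'vertical_fov': 56.6679109737233, 'cx': 314.92820887763327, 'cy': 240.9781036195661, 'dist': array([-0.0510581,  0.       ,  0.       ,  0.       ,  0.       ]), 'eye': array([ 0.42439327, -0.0360369 ,  0.97823633]), 'orientation': array([-3.02139864e+00,  1.09391751e-03, -1.56157535e+00])}
wrist {'vertical_fov': 63.44878407461082, 'cx': 321.846172454064, 'cy': 244.83681339014373, 'dist': array([-0.07557714,  0.        ,  0.        ,  0.        ,  0.        ]), 'eye': array([0.1867815 , 0.65221279, 0.37333245]), 'orientation': array([2.86682456e+00, 1.70056055e-03, 1.18934101e+00])}
```

View pics/top0.png

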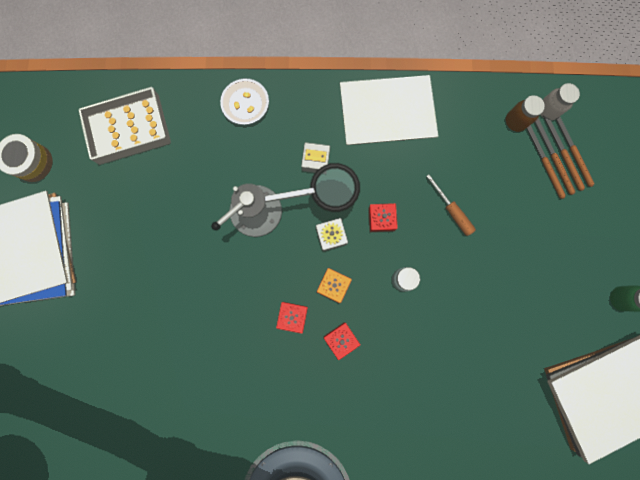

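View pics/scene0.png

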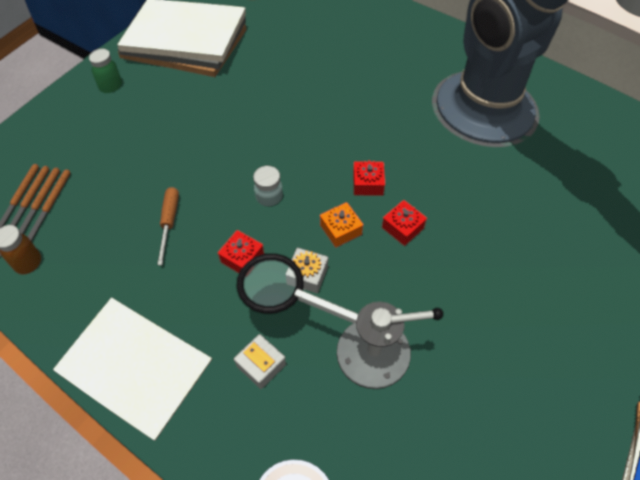

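Top view: candidates for the wheel are the yellow wheel on a steel-grey block at (332,234), and red or orange look-alikes at (384,217), (334,285), (292,317) and (342,341). I choose the brass one on the grey block at (332,234). The plate is at (316,156), the column cap at about (247,200), the lens at (335,187), the lever ball at (215,226), the jar at (407,279) and the driver at (450,205).

```bash
python3 - <<'E'
from h import *
ims={n:cv2.imread(f'pics/{n}0.png') for n in('top','scene')}
C={n:cal(n) for n in ims}
def blobs(n,lo,hi,box,amin=15):
    x0,y0,x1,y1=box; h=cv2.cvtColor(ims[n],cv2.COLOR_BGR2HSV)
    m=np.zeros(h.shape[:2],np.uint8); m[y0:y1,x0:x1]=cv2.inRange(h,lo,hi)[y0:y1,x0:x1]
    k,l,s,c=cv2.connectedComponentsWithStats(m)
    for i in range(1,k):
        if s[i,4]>=amin:
            ct=max(cv2.findContours((l==i).astype(np.uint8),0,1)[0],key=cv2.contourArea)
            print(n,'bbox',s[i],'c',c[i].round(1),'circ',np.round(cv2.minEnclosingCircle(ct)[0],1),np.round(cv2.minEnclosingCircle(ct)[1],1))
Y=((18,90,100),(35,255,255))
print('brass'); blobs('top',*Y,(300,140,350,250)); blobs('scene',*Y,(230,240,340,390))
B=((0,0,0),(180,255,45))
print('black'); blobs('top',*B,(200,150,370,245)); blobs('scene',*B,(225,240,450,330))
W=((0,0,150),(180,60,255))
print('white'); blobs('top',*W,(200,140,430,300)); 
d=np.load('top0.npy'); print('depth',[(p,d[p[1],p[0]]) for p in[(332,234),(247,199),(335,187),(215,226),(300,191)]])
c=ims['top'][130:300,200:430]; cv2.imwrite('pics/crop0.png',cv2.resize(c,None,fx=3.4,fy=3.4,interpolation=2))
E
```

```text
brass
top bbox [305 149  21  13 204] c [315.2 155.2] circ [315.  155.5] 10.6
top bbox [321 223  22  21 248] c [331.5 233.4] circ [331.5 233. ] 10.5
scene bbox [293 251  28  26 423] c [307.7 263.1] circ [306.2 263.3] 13.9
scene bbox [244 343  31  29 447] c [258.6 356.6] circ [259. 356.] 15.8
black
top bbox [342 202  12   8  15] c [347.8 206.3] circ [347.5 205.5] 6.5
top bbox [212 222   8   8  33] c [215.2 226.1] circ [215.5 225.5] 3.8
scene bbox [237 254  66  61 925] c [268.  286.6] circ [269.5 284. ] 32.7
scene bbox [434 308   9  12  80] c [437.7 313.6] circ [437.  313.5] 5.6
white
top bbox [346 140  49   5 130] c [363.5 141.1] circ [370.  141.5] 24.0
top bbox [302 143  28  26 377] c [314.9 155.2] circ [315.5 156. ] 16.8
top bbox [233 186   5   5  17] c [234.8 188.2] circ [234.8 188.2] 2.2
top bbox [265 188  50  13 258] c [288.8 194. ] circ [289.5 195.5] 24.9
top bbox [218 191  36  33 288] c [238.9 204.3] circ [234.8 208.2] 22.3
top bbox [238 210   5   4  17] c [239.9 211.6] circ [240. 212.] 2.2
top bbox [316 218  32  32 367] c [331.4 234. ] circ [331.5 233.5] 17.7
top bbox [398 268  22  22 395] c [408.4 278.4] circ [408.2 278.4] 11.3
depth [((332, 234), np.float32(0.93628925)), ((247, 199), np.float32(0.855862)), ((335, 187), np.float32(0.89438736)), ((215, 226), np.float32(0.85537946)), ((300, 191), np.float32(0.88871723))]
```

View pics/crop0.png

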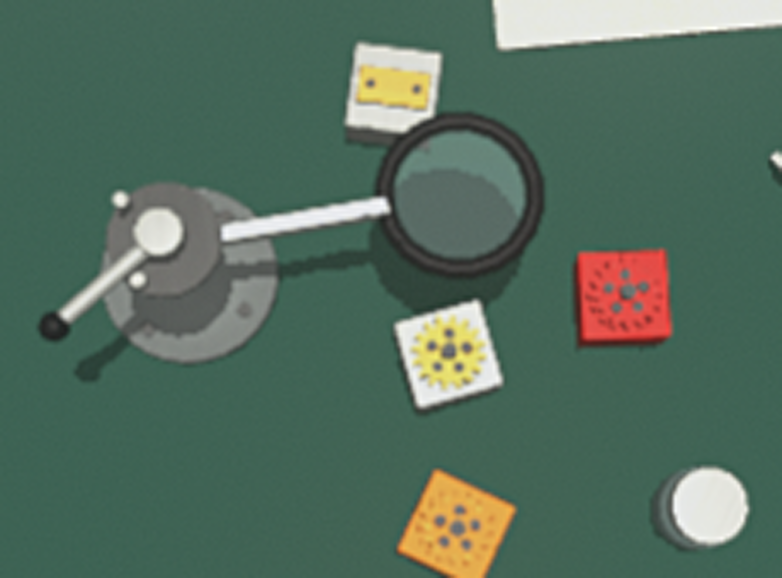

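The crop shows the grey-block brass wheel at crop (448,352), the lens at (460,193), the cap at (165,239) and the ball at (53,326). The wheel choice is confirmed.

```bash
cat >> h.py <<'E'
def tri(a,ua,b,ub):
    A=cal(a);B=cal(b);ra=ray(A,[ua])[0];rb=ray(B,[ub])[0]
    t=np.linalg.lstsq(np.c_[ra,-rb],B[2]-A[2],rcond=None)[0]
    p=A[2]+ra*t[0];q=B[2]+rb*t[1]; return (p+q)/2,np.linalg.norm(p-q)
E
python3 - <<'E'
from h import *
T=cal('top');S=cal('scene')
g=onz(T,[(331.7,233.3)],.041)[0]; l=onz(T,[(335.3,186.8)],.1)[0]; b=onz(T,[(215.4,225.7)],.128)[0]
c=onz(T,[(248.5,200.3)],.118)[0]; p=onz(T,[(315.2,155.3)],.039)[0]; j=onz(T,[(408.3,278.4)],.06)[0]
f=onz(T,[(200+191/3.4,130+275/3.4)],.018)[0]
print('gear',g,'scene',onz(S,[(307,263.2)],.041)[0],tri('top',(331.7,233.3),'scene',(307,263.2)))
print('lens',l,onz(S,[(269.5,284)],.1)[0],tri('top',(335.3,186.8),'scene',(269.5,284)))
print('ball',b,tri('top',(215.4,225.7),'scene',(437.5,313.5)))
print('cap',c,'foot',f,'plate',p,'jar',j)
for n,q in dict(gear=g,lens=l,ball=b,plate=p).items():
    v=(q-c)[:2]; print(n,np.linalg.norm(v),np.degrees(np.arctan2(v[1],v[0])))
# circle-consistent axis from arm direction
print('bar',onz(T,[(266,197.5),(313,190.5)],.108))
E
```

```text
gear [ 0.55433678 -0.06946373  0.041     ] scene [ 0.55608847 -0.06802539  0.041     ] (array([ 0.55468494, -0.06939154,  0.03773467]), np.float64(0.0004293236542064508))
lens [ 0.64098874 -0.07420723  0.1       ] [ 0.64432806 -0.07133197  0.1       ] (array([ 0.64225013, -0.07409335,  0.09397046]), np.float64(0.0008657296243519432))
ball [0.55513432 0.15896434 0.128     ] (array([0.55552533, 0.15936123, 0.12577327]), np.float64(0.00024488886300425185))
cap [0.60787948 0.09759337 0.118     ] foot [0.6056805  0.09557745 0.018     ] plate [ 0.72597982 -0.03282103  0.039     ] jar [ 0.45930927 -0.22725043  0.06      ]
gear 0.17542774637519956 -107.77093378468027
lens 0.17496190400831368 -79.09174171162978
ball 0.08092248516784681 130.67734617953894
plate 0.17594205119203715 -47.83672177613907
bar [[ 0.61597797  0.06431557  0.108     ]
 [ 0.63103614 -0.02932653  0.108     ]]
```

```bash
python3 -m handwheel '[[[-1,1.5,0,-1,1],[-3,4.6,0,-4,1],[-5.2,8,0,-8,1],[-7.4,11.5,0,-12,1],[-9.6,15,0,-16,1],[-11.8,18.3,0,-20,1],[-14,21.7,0,-21.7,1],[-16.2,25.1,0,-21.7,1],[-18.4,28.5,0,-21.7,1],[-20,31,0,-21.7,1]]]' 30
```

```text
t: 0.98
tool_pos: [0.466, 0.3222, 0.2482]
tool_rot: [3.141, 0.001, 1.566]
ft_force: [0.2, -0.1, -0.2]
width: 0.0
```

```bash
python3 -m handwheel '[[[-1.5,1,0,0,1],[-4.5,3.1,0,0,1],[-7.9,5.5,0,0,1],[-11.2,7.8,0,0,1],[-14.5,10,0,0,1],[-17.8,12.3,0,0,1],[-21.1,14.6,0,0,1],[-24.5,17,0,0,1],[-27.8,19.2,0,0,1],[-30.2,20.9,0,0,1]]]'
python3 -m handwheel '[[[0,0,0,0,1],[0,0,0,0,1],[0,0,0,0,1]]]'
python3 - <<'E'
from h import *
for n in('top','wrist'):
    im,d=env.snapshot(n); cv2.imwrite(f'pics/{n}1.png',im[:,:,::-1])
E
```

```text
t: 1.82
tool_pos: [0.6738, 0.0196, 0.248]
tool_rot: [3.142, 0.002, 1.566]
ft_force: [-0.4, 0.1, -0.7]
width: -0.0
t: 2.07
tool_pos: [0.6722, 0.0249, 0.2477]
tool_rot: [-3.14, -0.001, 1.57]
ft_force: [0.4, 0.6, 0.1]
width: 0.0
```

View pics/wrist1.png

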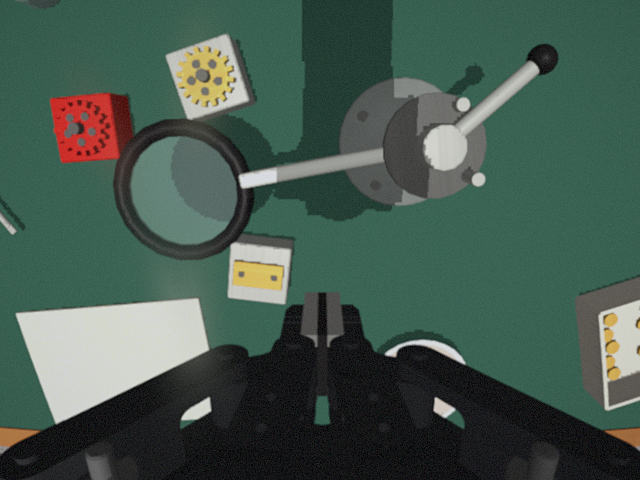

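The wrist view shows the bar from (240,180) to (385,155), bare and clear, and the closed fingertips at (322,300) on its +x side. The lens is at (184,190) and the brass wheel at (206,77). I descend beside the bar.

```bash
python3 -m handwheel '[[[-0.5,0,1,0,1],[-1,0,3.5,0,1],[-1.5,0,6.5,0,1],[-1.5,0,9.5,0,1],[-1.5,0,12,0,1],[-1.5,0,13.5,0,1],[-1.5,0,14.3,0,1],[-1.5,0,14.5,0,1],[-1.5,0,14.5,0,1]]]'
python3 - <<'E'
from h import *
W=cal('wrist'); im,d=env.snapshot('wrist'); cv2.imwrite('pics/wrist2.png',im[:,:,::-1])
W1=None
E
python3 -m handwheel '[[[0,-0.4,0,0,1],[0,-1,0,0,1],[0,-1.6,0,0,1],[0,-2.2,0,0,1],[0,-2.6,0,0,1],[0,-3,0,0,1],[0,-3,0,0,1]]]'
```

```text
t: 2.92
tool_pos: [0.6725, 0.0095, 0.1031]
tool_rot: [-3.141, -0.0, 1.57]
ft_force: [-0.0, 0.3, -0.0]
width: 0.0001
t: 3.55
tool_pos: [0.6421, 0.0089, 0.1036]
tool_rot: [3.141, -0.0, 1.57]
ft_force: [-0.3, -0.4, 0.2]
width: 0.0
```

```bash
python3 -m handwheel '[[[0,-0.3,0,0,1],[0,-0.7,0,0,1],[0,-1.1,0,0,1],[0,-1.5,0,0,1],[0,-1.9,0,0,1],[0,-2.2,0,0,1],[0,-2.5,0,0,1],[0,-2.8,0,0,1],[0,-3,0,0,1],[0,-3,0,0,1]]]'
python3 - <<'E'
from h import *
print(env.read_state()['tool_pos'])
im,d=env.snapshot('top'); cv2.imwrite('pics/top3.png',im[:,:,::-1])
im2,d=env.snapshot('scene'); cv2.imwrite('pics/scene3.png',im2[:,:,::-1])
c=cv2.resize(im[130:290,200:400,::-1],None,fx=2.6,fy=2.6,interpolation=2); s=cv2.resize(im2[210:400,220:460,::-1],(525,416),interpolation=2)
cv2.imwrite('pics/v3.png',np.vstack([c[:300],s[:300,:520]]) if 0 else np.hstack([cv2.resize(c,(400,320)),cv2.resize(s,(400,320))]))
E
```

```text
t: 4.38
tool_pos: [0.6117, 0.0095, 0.1032]
tool_rot: [-3.14, -0.001, 1.57]
ft_force: [2.0, -1.6, 0.4]
width: 0.0001
[0.61166572 0.00952091 0.10316838]
```

View pics/v3.png

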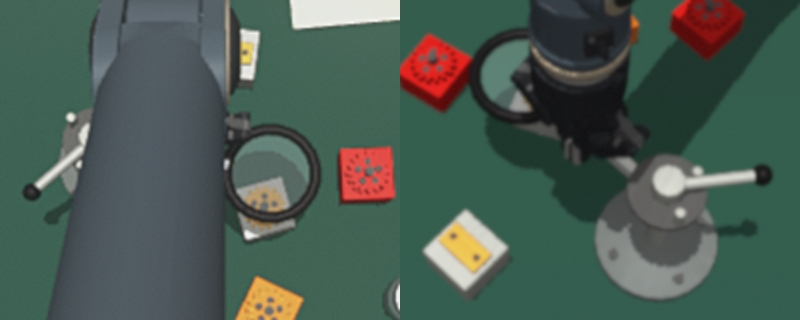

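The arm moves: in the top view the lens is now at about (336,216) full-frame, with the wheel partly beneath it. I'll compute the remaining angle.

```bash
python3 - <<'E'
from h import *
T=cal('top'); l=onz(T,[(336,216)],.1)[0]; c=np.array([.6075,.097]); g=np.array([.5550,-.0690])
v=l[:2]-c;a=np.arctan2(v[1],v[0]);print(l,np.linalg.norm(v),np.degrees(a))
y=.0095
th=np.arctan2(*(g-c)[::-1]); print(np.degrees(th),np.linalg.norm(g-c))
X=lambda t:c[0]+(y-c[1])/np.tan(t)
print('TCP dx', X(th)-X(a), 'offset', .6117-X(a))
# target pixel for lens
p=c+.175*np.array([np.cos(th),np.sin(th)]);print('target px',proj(T,[[*p,.1]]))
E
```

```text
[ 0.58118791 -0.07580711  0.1       ] 0.17479880517338267 -98.65751836878319
-107.55034313991293 0.17410413550516254
TCP dx -0.014350199237724293 offset 0.017522993533360065
target px [[332.97076206 229.05228301]]
```

```bash
python3 -m handwheel '[[[0,-0.2,0,0,1],[0,-0.45,0,0,1],[0,-0.7,0,0,1],[0,-0.95,0,0,1],[0,-1.15,0,0,1],[0,-1.3,0,0,1],[0,-1.3,0,0,1],[0,-1.3,0,0,1]]]'
cat > m.py <<'E'
from h import *
import sys
im,d=env.snapshot('top'); cv2.imwrite(f'pics/{sys.argv[1]}.png',im[:,:,::-1]); T=cal('top')
h=cv2.cvtColor(im,cv2.COLOR_RGB2GRAY); h=cv2.resize(h[180:280,290:380],None,fx=4,fy=4,interpolation=2)
ci=cv2.HoughCircles(cv2.GaussianBlur(h,(5,5),0),cv2.HOUGH_GRADIENT,1,200,param1=80,param2=20,minRadius=80,maxRadius=115)
x,y,r=ci[0,0]; uv=(290+(x+.5)/4-.5,180+(y+.5)/4-.5); l=onz(T,[uv],.1 if 0 else .106)[0]
c=np.array([.6075,.097]);v=l[:2]-c
print('lens px',uv,r/4,l,'rad',np.linalg.norm(v),'ang',np.degrees(np.arctan2(v[1],v[0])),'dist to gear',l[:2]-[.555,-.069])
o=cv2.cvtColor(h,cv2.COLOR_GRAY2BGR);cv2.circle(o,(int(x),int(y)),int(r),(0,0,255),1)
b=cv2.resize(im[130:290,180:400,::-1],None,fx=2.5,fy=2.5,interpolation=2)
cv2.imwrite(f'pics/{sys.argv[1]}v.png',np.hstack([o[:360,:],cv2.resize(b,(440,360))]))
E
python3 m.py top4
```

```text
t: 5.15
tool_pos: [0.5989, 0.0088, 0.1032]
tool_rot: [-3.14, 0.0, 1.57]
ft_force: [1.5, 0.0, -0.1]
width: 0.0004
lens px (np.float32(333.0), np.float32(228.0)) 20.45 [ 0.55594669 -0.06967211  0.106     ] rad 0.17446299276916086 ang -107.18734700349917 dist to gear [ 0.00094669 -0.00067211]
```

View pics/top4v.png

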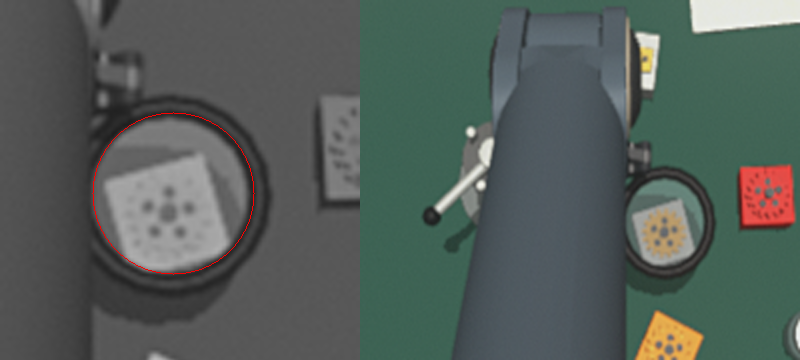

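The red-circled lens centre, (333.0,228.0), agrees with the wheel to about 1 mm. I back off, rise and go to the lever.

```bash
python3 -m handwheel '[[[0,0.5,0,0,1],[0,1.5,0,0,1],[0,2.5,0,0,1],[0,3,-1,0,1],[0,3,-3.5,0,1],[0,3,-6.5,0,1],[0,3,-9.5,0,1],[0,3,-11.5,0,1],[0,3,-12,0,1],[0,3,-12,0,1]]]'
python3 -m handwheel '[[[1,-1,0,0,1],[3,-3,0,0,1],[5.2,-5.2,0,0,1],[7.5,-7.5,0,0,1],[9.3,-9.3,0,0,1],[10.5,-10.6,0,0,1],[10.8,-11,0,0,1],[10.8,-11,0,0,1],[10.8,-11,0,0,1]]]'
python3 - <<'E'
from h import *
im,d=env.snapshot('scene'); cv2.imwrite('pics/scene5.png',im[:,:,::-1])
im,d=env.snapshot('wrist'); cv2.imwrite('pics/wrist5.png',im[:,:,::-1])
print(env.read_state()['tool_pos'])
c=np.array([.6075,.097])
for a in np.arange(131,56,-7.5):
    t=np.radians(a);u=np.array([np.cos(t),np.sin(t)]);n=np.array([np.sin(t),-np.cos(t)])
    off=.005+.010*abs(n[0])+.013*abs(n[1]); print(a,(c+.062*u-off*n).round(4))
E
```

```text
t: 6.03
tool_pos: [0.631, 0.009, 0.2257]
tool_rot: [3.137, -0.0, 1.57]
ft_force: [0.5, 0.5, -1.0]
width: 0.0004
t: 6.78
tool_pos: [0.5196, 0.1166, 0.2226]
tool_rot: [-3.141, 0.001, 1.569]
ft_force: [0.2, -0.1, -0.6]
width: -0.0001
[0.52041079 0.11591333 0.22284818]
131.0 [0.5509 0.13  ]
123.5 [0.5562 0.1374]
116.0 [0.5626 0.1441]
108.5 [0.5702 0.1499]
101.0 [0.5787 0.1546]
93.5 [0.588  0.1579]
86.0 [0.596 0.16 ]
78.5 [0.6028 0.1612]
71.0 [0.61   0.1617]
63.5 [0.6175 0.1613]
```

View pics/wrist5.png

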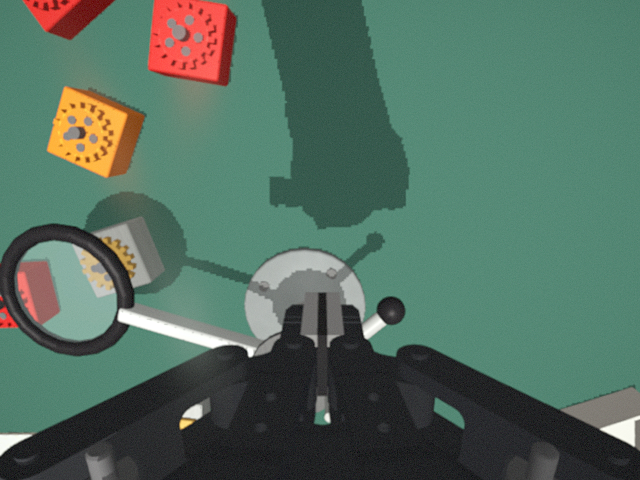

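The lens stays where I left it: lens at (65,290), at lower height than the camera so offset by parallax. The lever ball is at (390,310), still open, with the closed fingertips at (322,300) on its counter-clockwise side. I descend, approach and start the arc.

```bash
python3 -m handwheel '[[[0,0,1,0,1],[0,0,3.5,0,1],[0,0,6.5,0,1],[0,0,8.5,0,1],[0,0,9.2,0,1],[0,0,9.2,0,1],[0,0,9.2,0,1]]]'
python3 -m handwheel '[[[0.4,0.8,0,0,1],[0.8,1.6,0,0,1],[1.2,2.4,0,0,1],[1.4,3,0,0,1],[1.8,3.3,0,0,1],[2.15,3.6,0,0,1],[2.5,3.9,0,0,1],[2.8,4.2,0,0,1],[2.8,4.2,0,0,1]]]'
```

```text
t: 7.47
tool_pos: [0.5203, 0.1168, 0.1313]
tool_rot: [3.141, 0.0, 1.569]
ft_force: [-0.1, 0.6, -1.0]
width: -0.0003
t: 8.22
tool_pos: [0.562, 0.1456, 0.131]
tool_rot: [-3.141, -0.0, 1.57]
ft_force: [-1.1, -2.0, -0.1]
width: 0.0001
```

```bash
python3 -m handwheel '[[[0.25,0.4,0,0,1],[0.5,0.8,0,0,1],[0.75,1.2,0,0,1],[1,1.65,0,0,1],[1.15,2.1,0,0,1],[1.3,2.55,0,0,1],[1.4,3,0,0,1],[1.5,3.4,0,0,1],[1.6,4,0,0,1],[1.6,4,0,0,1]]]'
python3 -m handwheel '[[[0,0.25,0,0,1],[0,0.5,0,0,1],[0,0.75,0,0,1],[0,1,0,0,1],[0,1,0,0,1]]]'
```

```text
t: 9.05
tool_pos: [0.603, 0.1619, 0.1313]
tool_rot: [3.14, -0.001, 1.57]
ft_force: [-1.9, -0.9, -0.3]
width: -0.0004
t: 9.47
tool_pos: [0.6126, 0.1614, 0.1315]
tool_rot: [3.14, -0.001, 1.57]
ft_force: [-3.0, -0.3, -0.2]
width: -0.0001
```

Next I creep forward until the force rises at the stop.

```bash
python3 -m handwheel '[[[0,0.15,0,0,1],[0,0.3,0,0,1],[0,0.45,0,0,1],[0,0.45,0,0,1]]]'
python3 -m handwheel '[[[0,0.15,0,0,1],[0,0.3,0,0,1],[0,0.3,0,0,1]]]'
```

```text
t: 9.8
tool_pos: [0.6167, 0.1613, 0.1315]
tool_rot: [3.141, -0.0, 1.57]
ft_force: [-3.5, -0.5, 0.6]
width: 0.0001
t: 10.05
tool_pos: [0.6174, 0.1615, 0.1311]
tool_rot: [-3.137, 0.0, 1.57]
ft_force: [-8.3, -0.6, 4.5]
width: 0.0001
```

```bash
python3 -m handwheel '[[[0,0.1,0,0,1],[0,0.2,0,0,1],[0,0.2,0,0,1],[0,0.2,0,0,1]]]'
python3 -m handwheel '[[[0,-0.5,0,0,1],[0,-1.5,0,0,1],[0,-3,0,0,1],[0,-4,-1,0,1],[0,-4,-3.5,0,1],[0,-4,-6.5,0,1],[0,-4,-9.5,0,1],[0,-4,-12,0,1],[0,-4,-12,0,1]]]'
python3 -m handwheel '[[[2,-1,0,0,1],[5,-3,0,0,1],[8.5,-5,0,0,1],[12,-7,0,0,1],[15.5,-9,0,0,1],[18.5,-10,0,0,1],[20,-10,0,0,1],[20,-10,0,0,1],[20,-10,0,0,1]]]'
python3 m.py top6
python3 - <<'E'
from h import *
im=cv2.imread('pics/top6.png'); b=im[130:300,180:430]; cv2.imwrite('pics/top6c.png',cv2.resize(b,None,fx=3,fy=3,interpolation=2))
T=cal('top')
for a in(61.9,):
  print('ball px at lock',proj(T,[[.6075+.08*np.cos(np.radians(a)),.097+.08*np.sin(np.radians(a)),.128]]))
h=cv2.cvtColor(im,cv2.COLOR_BGR2GRAY)[140:240,195:245]; m=(h<45).astype(np.uint8)
k,l,s,c=cv2.connectedComponentsWithStats(m)
for i in range(1,k):
  if s[i,4]>10:
    p=onz(T,[c[i]+[195,140]],.128)[0];v=p[:2]-[.6075,.097];print(c[i]+[195,140],s[i,4],p,np.linalg.norm(v),np.degrees(np.arctan2(v[1],v[0])))
E
```

```text
t: 10.38
tool_pos: [0.6177, 0.1616, 0.1309]
tool_rot: [-3.133, 0.0, 1.57]
ft_force: [-11.7, -1.0, 5.4]
width: -0.0004
t: 11.13
tool_pos: [0.585, 0.1622, 0.2581]
tool_rot: [3.128, -0.005, 1.57]
ft_force: [0.3, 0.3, 0.1]
width: -0.0001
t: 11.88
tool_pos: [0.4821, 0.3614, 0.2511]
tool_rot: [3.14, 0.0, 1.571]
ft_force: [1.3, -1.9, -0.1]
width: 0.0001
lens px (np.float32(331.75), np.float32(229.25)) 25.775 [ 0.55342155 -0.06720711  0.106     ] rad 0.17288277416470976 ang -108.22830388842044 dist to gear [-0.00157845  0.00179289]
ball px at lock [[212.77927779 180.35258849]]
[209.14285714 183.28571429] 28 [0.63923557 0.17451388 0.128     ] 0.08375887000228568 67.73492723493898
```

View pics/top6c.png

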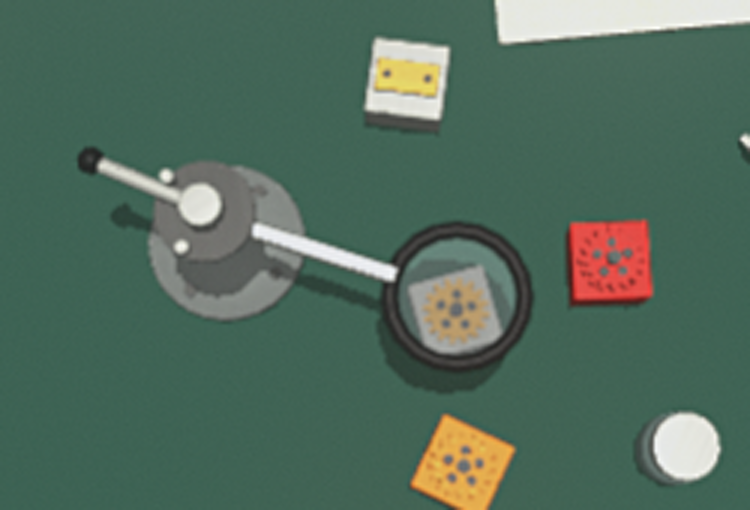

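Top view after withdrawal: the lens surrounds the wheel (crop (457,295) against (457,310)), and the lever rod lies beside the taller pin at (167,176). The ball angle reads 67.7° against about 62° expected. I'll check this independently of the axis estimate, using the rod-to-pin gap and the rod direction before and after.

```bash
python3 - <<'E'
from h import *
T=cal('top')
def rod(f,a,b):
    g=cv2.cvtColor(cv2.imread(f),cv2.COLOR_BGR2GRAY).astype(float); a=np.array(a,float);b=np.array(b,float)
    d=(b-a)/np.linalg.norm(b-a);n=np.array([-d[1],d[0]]);P=[]
    for s in np.linspace(.25,.62,12):
        q=a+(b-a)*s; w=np.arange(-4.5,4.6,.25); xy=(q+w[:,None]*n).astype(np.float32)
        v=cv2.remap(g.astype(np.float32),xy[:,0].reshape(1,-1),xy[:,1].reshape(1,-1),1)[0]
        k=np.clip(v-150,0,None)
        if k.sum()>0: P.append(q+n*(k*w).sum()/k.sum())
    W=onz(T,P,.128)[:,:2]; m=W.mean(0);u=np.linalg.svd(W-m)[2][0]
    if u@(W[0]-m)<0:u=-u
    return m,u,np.degrees(np.arctan2(u[1],u[0]))
r0=rod('pics/top0.png',(215.4,225.7),(246.5,198)); r1=rod('pics/top6.png',(210,183),(246.5,198))
print(r0,r1,'turn rad',np.radians(r0[2]-r1[2]))
x=np.linalg.solve(np.c_[r0[1],-r1[1]],r1[0]-r0[0]); print('axis from rods',r0[0]+r0[1]*x[0])
for f,r,pins in(('0',r0,[((234.8,188.2),.138),((239.9,211.7),.134)]),('6',r1,[((180+167/3,130+176/3),.138),((180+181/3,130+246/3),.134)])):
    for p,z in pins:
        q=onz(T,[p],z)[0][:2]; v=q-r[0]; print(f,'pin',q,'perp mm',1e3*(v[0]*r[1][1]-v[1]*r[1][0]), 'ang',np.degrees(np.arctan2(*(q-[.6075,.097])[::-1])))
E
```

```text
(array([0.57920757, 0.13357958]), array([-0.67159227,  0.74092093]), np.float64(132.19007588850357)) (array([0.62711657, 0.14099643]), array([0.32907424, 0.94430405]), np.float64(70.7874048938744)) turn rad 1.0716787783751005
axis from rods [0.61194556 0.09746204]
0 pin [0.62727216 0.12174194] perp mm 27.66199088171468 ang 51.37040775106784
0 pin [0.58192738 0.11110937] perp mm -13.07565008617751 ang 151.11282925762345
6 pin [0.62636011 0.12002949] perp mm 6.18535231815624 ang 50.68407447203903
6 pin [0.58134619 0.11025279] perp mm -33.104213523801704 ang 153.12752615924288
```

The pins are 1.775 rad apart, centred at about 103.5°, so the locked lever should lie at about 69°. It measures 68–71°. The lever started at about 0.1 rad, which explains the mismatch. The push also stalled, with force rising to 12 N and no motion. I'm handing in.

```bash
python3 -m handwheel '[[[0,0,0,0,1],[0,0,0,0,1],[0,0,0,0,1]]]'; python3 -c "
from station import env
print(env.job_done())"
```

```text
t: 12.18
tool_pos: [0.4824, 0.3598, 0.2514]
tool_rot: [3.141, 0.0, 1.567]
ft_force: [0.2, 0.7, -0.2]
width: -0.0003
the job is handed in; nothing more can be done
None
```

I pushed the lens arm round about 28° with the closed fingertips until the lens was over the brass wheel. I then pushed the clamp lever clockwise until it stalled, withdrew the hand, and handed in at t = 12.2 s. No verdict was reported.

- **Lens:** the last top view puts the lens centre about 2–3 mm from the wheel, against a 12 mm limit.
- **Lever:** the force rose to about 12 N with no further motion, and the rod lies against the taller pin. The first ball-angle check disagreed, reading 67.7° against the 62° I expected, which is about the 0.1 rad tolerance. The 62° assumed the lever started at exactly 0. Working from the two end pins, the locked position should be about 69°, and the rod measured 68–71°, so I took it as at its stop. That measurement is good to about ±3°.
- **Other objects:** in the last view the blocks and jar look where they began, though I did not re-measure them. I did not re-check the screwdriver, but the hand never went near it. The robot is clear of everything.

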